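# Match the cast glass bar in the casting frame

## Robot

A 6-joint arm with a two-finger parallel gripper is mounted at the origin on the work surface. World frame = base frame: x ahead of the robot, y to its left, z up, the work surface at z = 0. Lengths are in mm, angles in rad, forces in N, time in s.
With the tool pointing down it reaches from about 400 to 925 mm from the base axis. Payload 12.5 kg.
Tool frame: the origin (TCP) lies midway between the tips of the shut fingers; the grasp point (between the pads) lies 19 mm behind it; z points along the fingers, y is the line along which they close (so a half turn about z gives the same grasp; the last joint's range is limited). The gripper opens to 95 mm and grips with 3 to 60 N. Pads are 20 mm wide; open, the fingers measure 119 mm over their backs; the gripper's body (75 mm by 180 mm) begins 59 mm behind the grasp point.
Start: joints at [-1.302, 0.491, 1.559, -0, 1.092, -0.106], TCP at [228.828, -581.622, 214.661] pointing down, gripper open.
Joint ranges: [-3.1, 3.1], [-0.84, 2.19], [0.05, 2.79], [-1.13, 4.28], [0.06, 2.93], [-2.69, 2.69]. Speed limits (rad/s): [2.22, 2.22, 2.79, 3.14, 3.14, 3.14].

## Interface

Orientations are given as [roll, pitch, yaw] about the fixed x, y, z axes, in that order (R = Rz(yaw) Ry(pitch) Rx(roll)).
In Python, from cell import env gives the robot as it stands.
- The arm moves only by the tool carry_out, never from a script. Its argument "series" is a list of rows, each a list of 4 numbers: the shift along the world's x, y, z normalised to -1 to 1, where 1 is 5 cm, then the turn about the world's z normalised to -1 to 1, where 1 is 6 degrees. In form: [[x, y, z, turn], ...]. A call has exactly 5 rows; each row shifts and turns the commanded pose from where the row before left it; what a row does not reach is not made up. A row lasts 1/10 s, in which the tool goes at most 50 mm and 8.59 degrees, less where a joint would pass 70% of its speed; a pose out of reach is approached as far as the arm can. A call with a number of a shift or a turn outside -1 to 1 is refused whole. A call with a gripper value outside its range is refused whole. "fingers" is the closure, from -1 (fully open) to 1 (shut), set as the call begins (left out, the last holds). The fingers move at their own pace and stop on an object; the grip force is fixed at half the most. Time passes only in rows, so rows that do not move let the fingers close, or fill a call up. It gives the time, the measured TCP pose, the force, the opening and the grip force at its end, in the units of the state.
- env.state(): the state, without advancing time (a new reading comes with each control period).
- env.read_camera(name): name is "side" or "top"; returns the picture (420x560x3 uint8, red, green, blue); there is no depth.
- env.calibration(name): a dict with "K" (3x3 intrinsics, pixels), "pose" (4x4, takes a point from camera to world coordinates). Camera axes: x right, y down, z forward; pixel columns grow to the right and rows downward; lengths in mm; the calibration is good to about 2 mm. A picture is of the moment at which its call begins. calibration takes no time and is no camera call.
- env.job_done(): hands the job in; it is judged then, once.
Trained networks look in the newest picture that a camera, given by its name, has taken for a name from the list of things; names that differ only in an ending like _2 or _b are one class to them, and where a whole thing is asked for, a point or a joint stands for the part that bears it (a point fixed in the world has none). Each returns a list of dicts, best first, with "conf" (0 to 1); they miss things now and then, are a little off and sometimes report something else, mostly with a low value. They report only what shows in the picture. A call takes as long as a camera call. They do not tell look-alikes from the thing itself.
- env.look_for(camera, label): "position" ([row, column] as shares, 0 to 1, of the picture: columns of its width, rows of its height, amid what is visible of it).
The state is a dict: "t": time; "joints": joint angles; "qvel": joint speeds; "tau": joint torques, N m; "eef_pos": TCP position; "tcp_rot": TCP orientation; "ft_force": force on the tool from outside, world axes, zero at the start; "moment": the same for the moment, N m; "opening": opening from 0.0 (shut) to 1.0 (fully open); "grip_force": force on a finger pad.
Only numpy, scipy, OpenCV 4.12 (cv2) and the standard library are available. Lean on these libraries where they do the work, as an engineer would, in place of code of your own. Each camera call takes 0.05 s, during which the arm holds its last target. There are 200 camera calls.

## Task

One bay of the casting frame on the kiln shelf already holds a glass bar; find the bar of the same shape in the wooden pocket tray and pluck it out by its ends. Set it down flat on the black mat, same way up, and let go, then take it again across its width and lower it into the empty bay, between the low rails and in line with its neighbour, right down to the floor before you let go. Leave the other bars and the bench clutter where they are.

Things in the scene. Friction and masses are not known exactly. Their poses are not given: they have to be found in the camera images.
- tray: Fixed wooden tray 146 (x) x 174 (y) mm, origin under its centre. Bars lie along its x in 3 pockets at y = -56, 0, 56 mm; pocket floor 8 above bench. Dividers (tops 46 above bench, 50 apart, 66 long) hide the bars' sides: take a bar by its ends. Open finger wells past both ends, |x| 33 to 68, floor 4, outer lip 16 above bench.
- mat: Fixed flat black rubber set-down mat, 160 x 160 x 4 mm thick, empty; origin at the centre of its underside, its top is 4 above the bench.
- frame: Fixed grey kiln shelf 220 (x) x 210 (y) x 15 mm, origin under its centre. At x = -50 three terracotta cross walls (10 thick, 66 along x, tops 65 above bench) at y = -84, 0, 84 make two bays, 74 clear along y, for bars lying along y. Bays' long sides are open, with low rails (4 high, 6 wide, 54 apart). Spare bars at x = 65, y = -50 and 50.
- empty_bay (a point): Centre of the floor of the empty bay, 15 mm above the bench (frame x = -50, y = +42); axes as the frame's: y along the row, x across it.
- full_bay (a point): Centre of the floor of the bay that already holds a bar (frame x = -50, y = -42), 15 mm above the bench; axes as the frame's.
- bar_flat: Loose milky grey-white glass bar in one of the tray's pockets (which one varies): plain square-section bar with a flat top, 66 long x 46 wide x 40 high (mm). Origin at the centre of its underside, x along its length, z up. 0.2 to 0.35 kg.
- bar_ridge: Loose milky grey-white glass bar in one of the tray's pockets (which one varies): bar with a roof-like top, 66 long x 46 wide, upright sides 23 high, then two 45-degree slopes up to a lengthwise ridge 46 high (mm). Origin at the centre of its underside, x along its length, z up. 0.2 to 0.35 kg.
- bar_trough: Loose milky grey-white glass bar in one of the tray's pockets (which one varies): bar hollowed by an open trough in its top, 66 long x 46 wide x 40 high, trough 46 x 26 and 24 deep within 10 mm walls (mm). Origin at the centre of its underside, x along its length, z up. 0.2 to 0.35 kg.
- sample_flat: Loose bar on the frame, same shape and size as bar_flat (flat). One of the three sample bars lies in the full bay, the other two are spares behind the bays; which is which varies. Origin at the centre of its underside, x along its length.
- sample_ridge: Loose bar on the frame, same shape and size as bar_ridge (ridge). One of the three sample bars lies in the full bay, the other two are spares behind the bays; which is which varies. Origin at the centre of its underside, x along its length.
- sample_trough: Loose bar on the frame, same shape and size as bar_trough (trough). One of the three sample bars lies in the full bay, the other two are spares behind the bays; which is which varies. Origin at the centre of its underside, x along its length.
- brush: Bystander: brush lying on the bench near the robot, left; leave alone.
- nippers: Bystander: black-handled glass nippers lying on the bench near the robot, right, about 150 mm long; leave alone.
- frit_jar: Bystander: lidded jar, 60 mm across, 85 high, beyond the mat; leave alone.
- bowl: Bystander: white bowl, 110 mm across, 45 high, beyond the mat; leave alone.
- saucer: Bystander: white saucer, 100 mm across, 16 high, near the robot; leave alone.
- weight: Bystander: steel weight with a knob, 52 mm across, 58 high, near the robot; leave alone.
Things that resemble listed ones, but are neither listed nor needed, are in the scene too. What is shaped like the bar_trough but yellow is not meant. What is shaped like the sample_trough but green is not meant.

How it is judged (in metres and radians):
On the way, in this order (a step that is already met when the one before it is completed fails the run):
1. the tray bar of the same shape as the bar in the full bay rests flat, top up, on the mat, let go and still (((horizontal distance between sample_flat and full_bay below 0.015 m and x of bar_flat in the frame of mat between -0.08 and 0.08 m and y of bar_flat in the frame of mat between -0.08 and 0.08 m and z of bar_flat in the frame of mat below 0.007 m and angle between bar_flat's own z axis and vertical below 0.06 rad and contact force between the fingers and bar_flat below 0.1 N and linear speed of bar_flat below 0.02 m/s) or (horizontal distance between sample_ridge and full_bay below 0.015 m and x of bar_ridge in the frame of mat between -0.08 and 0.08 m and y of bar_ridge in the frame of mat between -0.08 and 0.08 m and z of bar_ridge in the frame of mat below 0.007 m and angle between bar_ridge's own z axis and vertical below 0.06 rad and contact force between the fingers and bar_ridge below 0.1 N and linear speed of bar_ridge below 0.02 m/s) or (horizontal distance between sample_trough and full_bay below 0.015 m and x of bar_trough in the frame of mat between -0.08 and 0.08 m and y of bar_trough in the frame of mat between -0.08 and 0.08 m and z of bar_trough in the frame of mat below 0.007 m and angle between bar_trough's own z axis and vertical below 0.06 rad and contact force between the fingers and bar_trough below 0.1 N and linear speed of bar_trough below 0.02 m/s))), for 0.2 s.
2. that bar, still held in the fingers, is down in the empty bay (within 6 mm of the floor) (((horizontal distance between sample_flat and full_bay below 0.015 m and x of bar_flat in the frame of empty_bay between -0.0075 and 0.0075 m and y of bar_flat in the frame of empty_bay between -0.0075 and 0.0075 m and z of bar_flat in the frame of empty_bay between -0.003 and 0.006 m and angle between bar_flat's own z axis and vertical below 0.08 rad and angle between the x axis of bar_flat and the y axis of empty_bay, either way round below 0.25 rad and contact force between the fingers and bar_flat above 0.5 N) or (horizontal distance between sample_ridge and full_bay below 0.015 m and x of bar_ridge in the frame of empty_bay between -0.0075 and 0.0075 m and y of bar_ridge in the frame of empty_bay between -0.0075 and 0.0075 m and z of bar_ridge in the frame of empty_bay between -0.003 and 0.006 m and angle between bar_ridge's own z axis and vertical below 0.08 rad and angle between the x axis of bar_ridge and the y axis of empty_bay, either way round below 0.25 rad and contact force between the fingers and bar_ridge above 0.5 N) or (horizontal distance between sample_trough and full_bay below 0.015 m and x of bar_trough in the frame of empty_bay between -0.0075 and 0.0075 m and y of bar_trough in the frame of empty_bay between -0.0075 and 0.0075 m and z of bar_trough in the frame of empty_bay between -0.003 and 0.006 m and angle between bar_trough's own z axis and vertical below 0.08 rad and angle between the x axis of bar_trough and the y axis of empty_bay, either way round below 0.25 rad and contact force between the fingers and bar_trough above 0.5 N))), for 0.05 s.
At the end, for the whole second after the job is handed in: Matching bar at rest on the empty bay's floor: within 7.5 mm of its centre each way, 3 mm in height, tilt under 0.08 rad, within 0.25 rad of the row; the other tray bars within 15 mm of their starts and the matching sample within 15 mm of the full bay's centre (((horizontal distance between sample_flat and full_bay below 0.015 m and x of bar_flat in the frame of empty_bay between -0.0075 and 0.0075 m and y of bar_flat in the frame of empty_bay between -0.0075 and 0.0075 m and z of bar_flat in the frame of empty_bay between -0.003 and 0.003 m and angle between bar_flat's own z axis and vertical below 0.08 rad and angle between the x axis of bar_flat and the y axis of empty_bay, either way round below 0.25 rad and linear speed of bar_flat below 0.02 m/s and distance of each of bar_ridge, bar_trough from where it was at the start of the episode below 0.015 m) or (horizontal distance between sample_ridge and full_bay below 0.015 m and x of bar_ridge in the frame of empty_bay between -0.0075 and 0.0075 m and y of bar_ridge in the frame of empty_bay between -0.0075 and 0.0075 m and z of bar_ridge in the frame of empty_bay between -0.003 and 0.003 m and angle between bar_ridge's own z axis and vertical below 0.08 rad and angle between the x axis of bar_ridge and the y axis of empty_bay, either way round below 0.25 rad and linear speed of bar_ridge below 0.02 m/s and distance of each of bar_flat, bar_trough from where it was at the start of the episode below 0.015 m) or (horizontal distance between sample_trough and full_bay below 0.015 m and x of bar_trough in the frame of empty_bay between -0.0075 and 0.0075 m and y of bar_trough in the frame of empty_bay between -0.0075 and 0.0075 m and z of bar_trough in the frame of empty_bay between -0.003 and 0.003 m and angle between bar_trough's own z axis and vertical below 0.08 rad and angle between the x axis of bar_trough and the y axis of empty_bay, either way round below 0.25 rad and linear speed of bar_trough below 0.02 m/s and distance of each of bar_flat, bar_ridge from where it was at the start of the episode below 0.015 m))); the robot touches nothing.
It fails at once if a bar already on the frame is moved by more than 12 mm (distance of any of sample_flat, sample_ridge, sample_trough from where it was at the start of the episode above 0.012 m).
It fails at once if a bystander on the bench is moved by more than 30 mm (distance of any of brush, nippers, frit_jar, bowl, saucer, weight from where it was at the start of the episode above 0.03 m).
It also fails if it takes over 54 s, if anything falls off the work surface, if the arm or the gripper's body presses on something with over 40 N, if the wrist force passes 120 N, or if a joint passes its speed limit or range.

## Working session

There is one attempt and no reset: what is moved stays moved. The work goes in short steps, Python scripts to look and compute and a tool call to move; the robot and the scene stay as the last step left them, time stands still between calls to the robot, and variables do not carry over. Pictures are saved under pics/ and viewed, at most 10 in all, crops included, and the job is handed in when it is done.

Besides the shell and the picture viewer there is one more tool, called as name(argument=value, ...) on one line, values as JSON. carry_out: Moves the arm, as the interface text tells. Its arguments: {"type":"object","properties":{"series":{"type":"array","items":{"type":"array","items":{"type":"number","minimum":-1,"maximum":1}}},"fingers":{"type":"number"}},"required":["series"]}

```bash
mkdir -p pics; python3 - <<'E'
from cell import env
import cv2
for n in("top","side"):
    im=env.read_camera(n); cv2.imwrite(f"pics/{n}0.png",cv2.resize(im[:,:,::-1],(800,600),interpolation=cv2.INTER_CUBIC))
    c=env.calibration(n); print(n,c["K"].round(1).tolist(),c["pose"].round(3).tolist())
    for l in("tray","mat","frame","bar_flat","bar_ridge","bar_trough","sample_flat","sample_ridge","sample_trough"):
        print(l,[(round(d["conf"],2),round(d["position"][1]*560),round(d["position"][0]*420)) for d in env.look_for(n,l)][:4])
s=env.state();print(s["t"],s["eef_pos"],s["tcp_rot"],s["opening"])
E
```

```text
top [[433.5, 0.0, 273.2], [0.0, 433.5, 212.7], [0.0, 0.0, 1.0]] [[-0.02, -0.994, 0.104, 420.684], [-0.999, 0.022, 0.025, 47.745], [-0.027, -0.103, -0.994, 1169.764], [0.0, 0.0, 0.0, 1.0]]
tray [(0.6, 195, 212)]
mat [(0.71, 302, 235)]
frame [(0.85, 421, 202), (0.53, 322, 147)]
bar_flat [(0.72, 204, 209)]
bar_ridge []
bar_trough [(0.77, 120, 191), (0.66, 165, 198)]
sample_flat [(0.94, 446, 208)]
sample_ridge [(0.74, 440, 169), (0.5, 245, 282)]
sample_trough [(0.59, 400, 175), (0.56, 420, 118), (0.18, 322, 150)]
side [[399.7, 0.0, 284.6], [0.0, 399.7, 207.6], [0.0, 0.0, 1.0]] [[-0.937, -0.256, 0.239, 300.668], [-0.35, 0.684, -0.64, 713.68], [0.0, -0.684, -0.73, 804.151], [0.0, 0.0, 0.0, 1.0]]
tray [(0.91, 237, 304), (0.74, 354, 361)]
mat [(0.64, 318, 214)]
frame [(0.65, 326, 138)]
bar_flat [(0.77, 253, 273), (0.34, 237, 304)]
bar_ridge [(0.94, 239, 294)]
bar_trough [(0.74, 220, 306), (0.69, 175, 363)]
sample_flat [(0.59, 336, 119), (0.59, 355, 362)]
sample_ridge [(0.49, 304, 117)]
sample_trough [(0.66, 258, 121), (0.58, 292, 138), (0.18, 323, 141)]
1.0 [ 228.82859123 -581.64993397  214.67201276] [3.14145284e+00 3.03313974e-05 3.74791017e-01] 1.0000326809107711
```

View pics/top0.png

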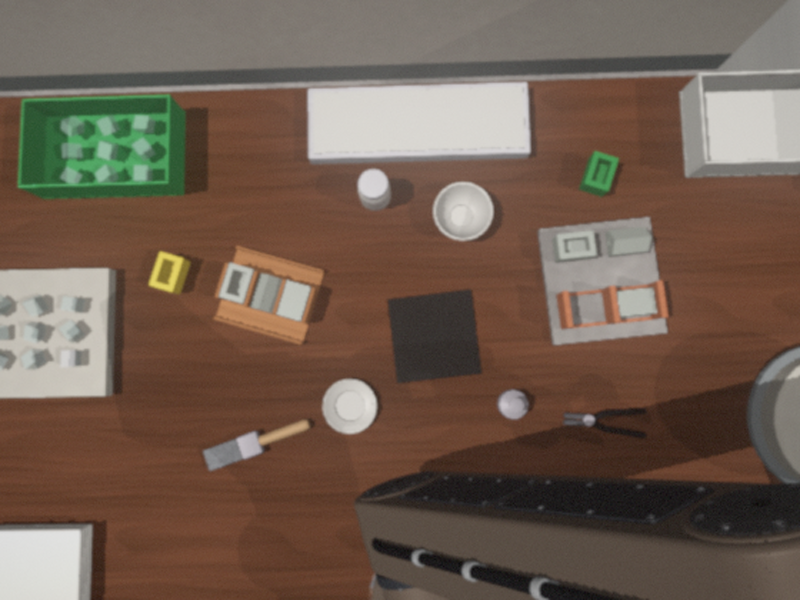

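View pics/side0.png

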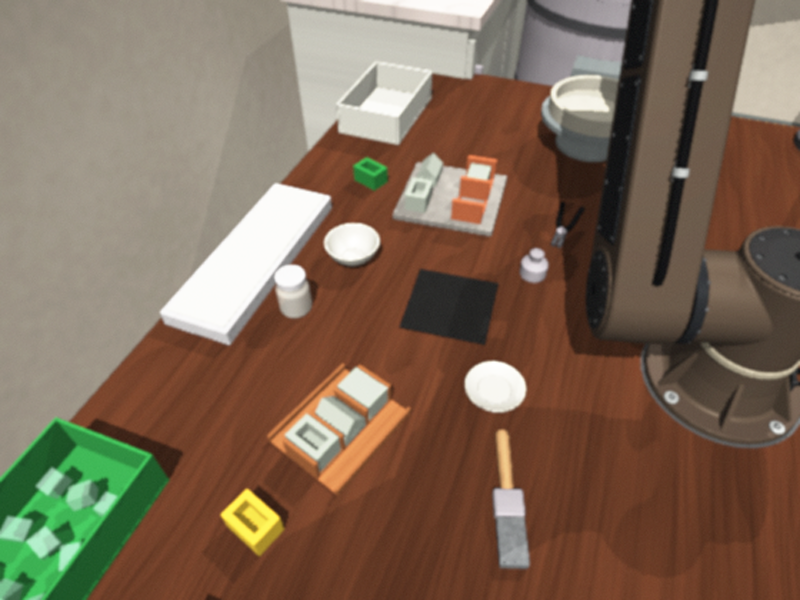

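The top picture (800x600) shows the tray at (269,295), mat at (435,335) and frame at (605,280). The tray bars are trough (236,283), ridge (265,291) and flat (294,299). The full bay's bar at (637,302) looks flat, and the spares are trough (577,245) and ridge (630,242). The yellow (169,272) and green (600,173) troughs are look-alikes. I'll confirm with one enlarged crop.

```bash
python3 - <<'E'
from cell import env
import cv2,numpy as np
t=env.read_camera("top")[:,:,::-1]; s=env.read_camera("side")[:,:,::-1]
cv2.imwrite("pics/t.png",t);cv2.imwrite("pics/s.png",s)
f=lambda im,x,y,w,h:cv2.resize(im[y:y+h,x:x+w],(400,300),interpolation=cv2.INTER_CUBIC)
cv2.imwrite("pics/crop.png",np.vstack([np.hstack([f(t,140,165,100,75),f(t,370,148,128,96)]),np.hstack([f(s,180,250,120,90),f(s,270,102,100,75)])]))
E
```

```text
(no output)
```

View pics/crop.png

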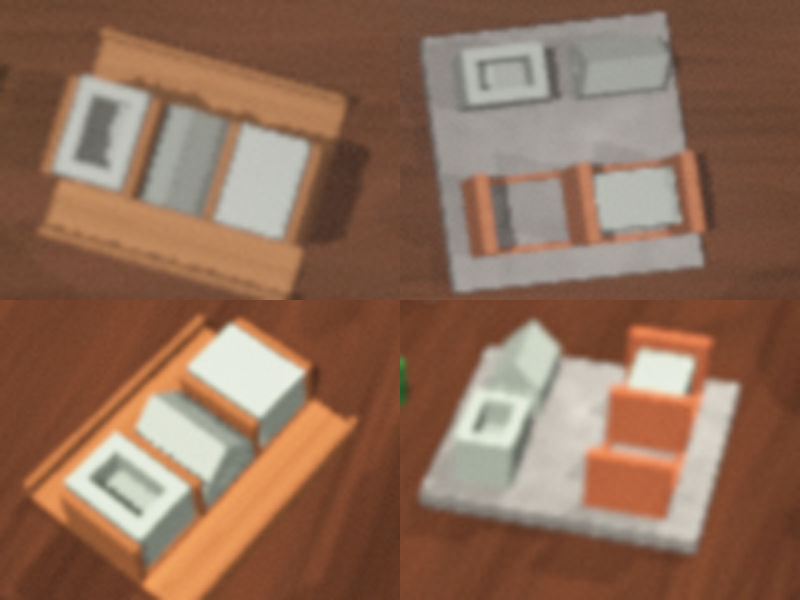

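The crop shows the full bay's bar with a plain flat top. In the tray, the right-hand bar in the top view (raw px ~206,210) is the matching flat one. The others are a ridge and a trough, and the yellow and green look-alikes lie apart. Next I fit model outlines to the edges in both views.

```bash
cat > m.py <<'E'
import cv2,numpy as np
from scipy.optimize import least_squares
from scipy.ndimage import map_coordinates
from cell import env
cal={n:env.calibration(n) for n in("top","side")}
def proj(n,P):
    c=cal[n];q=(np.atleast_2d(P)-c["pose"][:3,3])@c["pose"][:3,:3];q=q@c["K"].T
    return q[:,:2]/q[:,2:]
def tri(pt,ps):
    A=[];b=[]
    M=np.zeros((3,3));v=np.zeros(3)
    for n,p in(("top",pt),("side",ps)):
        c=cal[n];d=c["pose"][:3,:3]@np.linalg.solve(c["K"],[*p,1]);d/=np.linalg.norm(d)
        Q=np.eye(3)-np.outer(d,d);M+=Q;v+=Q@c["pose"][:3,3]
    return np.linalg.solve(M,v)
def rect(cx,cy,z,lx,ly):
    a=np.array([[1,1],[-1,1],[-1,-1],[1,-1]])*[lx/2,ly/2]+[cx,cy]
    return np.c_[a,np.full(4,z)]
def place(P,p):   # p=x,y,z,yaw
    c,s=np.cos(p[3]),np.sin(p[3]);return P@np.array([[c,s,0],[-s,c,0],[0,0,1]])+p[:3]
def fit(ims,segs,p,views=("top","side"),R=3.0,it=6,fixz=False):
    """segs: list of (a,b) edges in the object frame; edge search along the normals"""
    p=np.array(p,float);t=np.linspace(.1,.9,25)[:,None];o=np.arange(-R,R+.01,.25)
    for k in range(it):
        D=[]
        for n in views:
            g=cv2.GaussianBlur(ims[n].astype(float),(0,0),.8)
            for a,b in segs:
                L=a+(b-a)*t;u=proj(n,place(L,p));d=u[-1]-u[0];nr=np.array([-d[1],d[0]])/np.hypot(*d)
                X=u[:,None]+o[None,:,None]*nr
                G=sum(np.abs(np.gradient(map_coordinates(g[...,c],[X[...,1],X[...,0]],order=1,mode='nearest'),axis=1)) for c in range(3))
                G=G*np.exp(-(o/R)**2);j=G.argmax(1);ok=G.max(1)>2
                for i in np.where(ok)[0]:D.append((n,L[i],X[i,j[i]],nr))
        def res(q):
            r=[]
            for n in views:
                S=[d for d in D if d[0]==n]
                if S:r.append(((proj(n,place(np.array([d[1] for d in S]),q))-[d[2] for d in S])*[d[3] for d in S]).sum(1))
            return np.concatenate(r+[[1e3*(q[2]-p[2])] if fixz else [0]])
        s=least_squares(res,p,loss="soft_l1",f_scale=.5,x_scale=[10,10,10,.1]);p=s.x;R=max(1.5,R*.8);o=np.arange(-R,R+.01,.25)
    return p,np.sqrt(np.median(res(p)**2)),len(D)
edges=lambda r:[(r[i],r[(i+1)%4]) for i in range(4)]
E
cat > a.py <<'E'
from m import *
ims={"top":cv2.imread("pics/t.png"),"side":cv2.imread("pics/s.png")}
T=lambda x,y:(140+x/4-.4,165+y/4-.4)
S=lambda x,y:(180+x*.3-.35,250+y*.3-.35)
C=np.array([tri(T(*a),S(*b)) for a,b in[((241,124),(184,367)),((313,141),(237,318)),((291,241),(313,370)),((217,219),(262,418))]])
print(C.round(1)); ctr=C.mean(0); d=C[0]+C[1]-C[2]-C[3]; yaw=np.arctan2(d[1],d[0]); print(ctr,yaw)
bar=edges(rect(0,0,0,66,46))
for v in(("top","side"),("top",),("side",)):
    print("bar",v,fit(ims,bar,[*ctr[:2],48 if len(v)<2 else ctr[2],yaw],v,2.5,fixz=len(v)<2))
U=lambda x,y:(370+x/3.125-.4,148+y/3.125-.4); 
def ray(n,p,z):
    c=cal[n];d=c["pose"][:3,:3]@np.linalg.solve(c["K"],[*p,1]);o=c["pose"][:3,3];return o+d*(z-o[2])/d[2]
F=np.array([ray("top",U(*q),15) for q in((23,37),(265,13),(303,265),(54,292))]);print(F.round(1))
d=F[0]+F[1]-F[2]-F[3];fy=np.arctan2(d[1],d[0]);f0=[*F.mean(0)[:2],0,fy];print(f0)
plate=edges(rect(0,0,15,220,210)); walls=sum([edges(rect(-50,y,65,66,10)) for y in(-84,0,84)],[])
for nm,sg in(("plate",plate),("walls",walls),("both",plate+walls)):
  for v in(("top","side"),("top",),("side",)):
    p,e,k=fit(ims,sg,f0,v,3,fixz=len(v)<2); print(nm,v,p.round(3),e.round(2),k)
Mq=np.array([ray("top",(x*.7,y*.7),4) for x,y in((389,298),(472,291),(480,376),(398,381))])
d=Mq[0]+Mq[1]-Mq[2]-Mq[3]
print("mat",fit(ims,edges(rect(0,0,4,160,160)),[*Mq.mean(0)[:2],0,np.arctan2(d[1],d[0])]))
E
python3 a.py
```

```text
[[ 618.4  334.7 -321.1]
 [ 600.2  273.8 -334.5]
 [ 515.8  294.4 -331. ]
 [ 535.7  354.3 -309.4]]
[ 567.5224773   314.28885715 -324.01656439] -0.23629208246524544
bar ('top', 'side') (array([ 5.77177419e+02,  3.15959438e+02, -3.22461885e+02, -1.28154216e-01]), np.float64(0.17982018781117956), 53)
bar ('top',) (array([ 5.67078703e+02,  3.14465381e+02,  4.80000010e+01, -2.91022332e-01]), np.float64(0.24442487141338842), 100)
bar ('side',) (array([ 5.65009927e+02,  3.15731249e+02,  4.79999997e+01, -6.22549538e-02]), np.float64(0.21754409031698518), 94)
[[ 679.2 -205.6   15. ]
 [ 694.8 -413.3   15. ]
 [ 477.5 -431.5   15. ]
 [ 459.1 -222.    15. ]]
[np.float64(577.6422364000495), np.float64(-318.121388393067), 0, np.float64(0.07880208621691537)]
plate ('top', 'side') [ 5.77680e+02 -3.18364e+02 -3.28800e+00  8.60000e-02] 0.07 191
plate ('top',) [ 5.77468e+02 -3.18112e+02  0.00000e+00  9.20000e-02] 0.02 100
plate ('side',) [ 5.76086e+02 -3.13540e+02  0.00000e+00  8.20000e-02] 0.02 91
walls ('top', 'side') [ 5.76067e+02 -3.17902e+02  8.01000e-01  9.60000e-02] 0.25 600
walls ('top',) [ 5.77069e+02 -3.18181e+02  0.00000e+00  9.40000e-02] 0.01 300
walls ('side',) [ 5.73799e+02 -3.18895e+02  0.00000e+00  1.16000e-01] 0.22 300
both ('top', 'side') [ 5.76287e+02 -3.18130e+02  4.70000e-02  9.60000e-02] 0.24 790
both ('top',) [ 5.77136e+02 -3.18168e+02  0.00000e+00  9.40000e-02] 0.01 400
both ('side',) [ 5.74368e+02 -3.17702e+02  0.00000e+00  1.10000e-01] 0.26 392
mat (array([ 4.80722224e+02, -3.85224276e+00, -5.23074008e+00,  9.66365995e-02]), np.float64(0.01615313032238278), 200)
```

```bash
sed -i 's/250+y\*.3/250+(y-300)*.3/' a.py; python3 a.py | head -9; python3 - <<'E'
from m import *
ims={"top":cv2.imread("pics/t.png"),"side":cv2.imread("pics/s.png")}
# tray outline lips z=16 outer
for v in(("top","side"),("top",),("side",)):
    print("mat",v,fit(ims,edges(rect(0,0,4,160,160)),[480.7,-3.8,0,.09],v,fixz=len(v)<2)[:2])
E
```

```text
[[587.6 268.5  45. ]
 [572.3 219.9  47.1]
 [508.1 236.4  38.7]
 [524.4 284.9  41. ]]
[548.10611412 252.41752525  42.92993272] -0.25243321031650306
bar ('top', 'side') (array([ 5.49048398e+02,  2.54701624e+02,  4.37268063e+01, -2.93255349e-01]), np.float64(0.010076946914358653), 200)
bar ('top',) (array([ 5.48994717e+02,  2.54005108e+02,  4.79999998e+01, -2.94589982e-01]), np.float64(0.00803148966528388), 100)
bar ('side',) (array([ 5.47347440e+02,  2.57140080e+02,  4.80000007e+01, -2.93059244e-01]), np.float64(0.010488828924255659), 100)
[[ 679.2 -205.6   15. ]
mat ('top', 'side') (array([ 4.80781915e+02, -3.77626369e+00, -5.21468692e+00,  9.69036674e-02]), np.float64(0.016770681406904568))
mat ('top',) (array([ 4.81043108e+02, -3.76698716e+00,  9.65918687e-07,  9.32166100e-02]), np.float64(0.006134894933290228))
mat ('side',) (array([4.79264898e+02, 1.07866386e+00, 1.17497993e-07, 9.99481491e-02]), np.float64(0.01675815335311379))
```

carry_out(series=[[0.7,0.8,0,0.86],[0.7,0.8,0,0.86],[0.7,0.8,0,0.86],[0.7,0.8,0,0.86],[0.7,0.8,0,0.86]], fingers=-1)

```text
t: 1.6
eef_pos: [394.4, -391.9, 214.8]
tcp_rot: [3.141, 0.0, 0.828]
ft_force: [0.6, -0.6, 0.5]
opening: 1.004
grip_force: 0.0
```

carry_out(series=[[0.4,0.9,0,0.86],[0.4,0.9,0,0.86],[0.4,0.9,0,0.86],[0.4,0.9,0,0.86],[0.4,0.9,0,0.86]])

```text
t: 2.1
eef_pos: [494.0, -166.6, 214.9]
tcp_rot: [3.141, 0.0, 1.279]
ft_force: [0.4, 0.0, -0.4]
opening: 1.004
grip_force: 0.0
```

carry_out(series=[[0.1,1,0,0],[0.1,1,0,0],[0.1,1,0,0],[0.1,1,0,0],[0.1,1,0,0]])

```text
t: 2.6
eef_pos: [518.3, 82.4, 214.9]
tcp_rot: [3.141, -0.0, 1.275]
ft_force: [1.1, -0.3, 0.2]
opening: 0.996
grip_force: 0.0
```

carry_out(series=[[0.08,0.8,0,0],[0.08,0.8,0,0],[0.08,0.8,0,0],[0.08,0.5,-0.2,0],[0.08,0.3,-0.2,0]])

```text
t: 3.1
eef_pos: [538.3, 242.2, 194.4]
tcp_rot: [3.141, -0.0, 1.277]
ft_force: [-0.2, 0.2, 0.2]
opening: 1.003
grip_force: 0.0
```

carry_out(series=[[0.2,0.24,-0.4,0],[0,0,-0.5,0],[0,0,-0.5,0],[0,0,0,0],[0,0,0,0]])

```text
t: 3.6
eef_pos: [548.6, 251.8, 124.8]
tcp_rot: [-3.141, 0.0, 1.275]
ft_force: [-0.3, 0.2, 0.4]
opening: 0.997
grip_force: 0.0
```

```bash
python3 - <<'E'
from m import *
s=env.state();print(s["eef_pos"],s["tcp_rot"])
t=env.read_camera("top")[:,:,::-1]; s=env.read_camera("side")[:,:,::-1]
f=lambda im,x,y,w,h:cv2.resize(im[y:y+h,x:x+w],(400,300),interpolation=cv2.INTER_CUBIC)
cv2.imwrite("pics/c2.png",np.hstack([f(t,130,150,140,105),f(s,160,200,160,120)]))
E
```

```text
[548.55361546 251.84025731 124.8037838 ] [-3.14113179e+00  4.27536486e-04  1.27478178e+00]
```

View pics/c2.png

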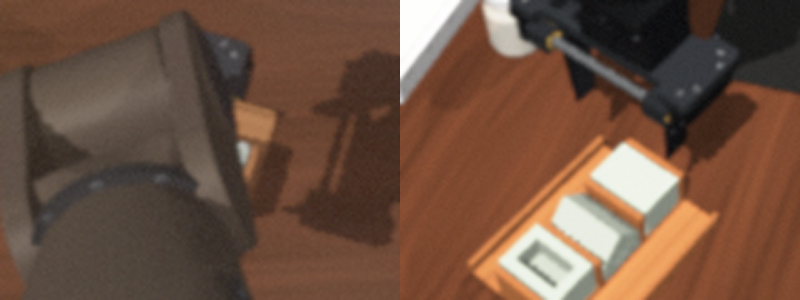

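The side view shows the open fingers over the flat bar, with tips at crop (578,100) and (672,155), lined up with its ends. The top view is blocked by the arm. I check where the tips should project, nudge y by +3 and descend.

carry_out(series=[[0,0.06,-0.5,0],[0,0,-0.5,0],[0,0,-0.4,0],[0,0,0,0],[0,0,0,0]])

```text
t: 4.2
eef_pos: [548.9, 255.4, 55.9]
tcp_rot: [3.14, -0.001, 1.275]
ft_force: [-0.0, 0.1, 0.1]
opening: 0.999
grip_force: 0.0
```

```bash
python3 - <<'E'
from m import *
st=env.state();e=st["eef_pos"];a=st["tcp_rot"][2]-np.pi/2;print(e)
s=env.read_camera("side")[:,:,::-1].copy()
o=cv2.resize(s[200:320,160:320],(800,600),interpolation=cv2.INTER_CUBIC)
for k in(-47.5,47.5):
    q=proj("side",e+k*np.array([np.cos(a),np.sin(a),0]))[0];cv2.circle(o,tuple(int(v) for v in (q-[160,200])*5),4,(0,0,255),-1)
for q in proj("side",place(rect(0,0,0,66,46),[548.3,255.2,48,-.293])):cv2.circle(o,tuple(int(v) for v in (q-[160,200])*5),4,(255,0,0),-1)
cv2.imwrite("pics/c3.png",o)
E
```

```text
[548.91789778 255.3800914   55.8805306 ]
```

View pics/c3.png

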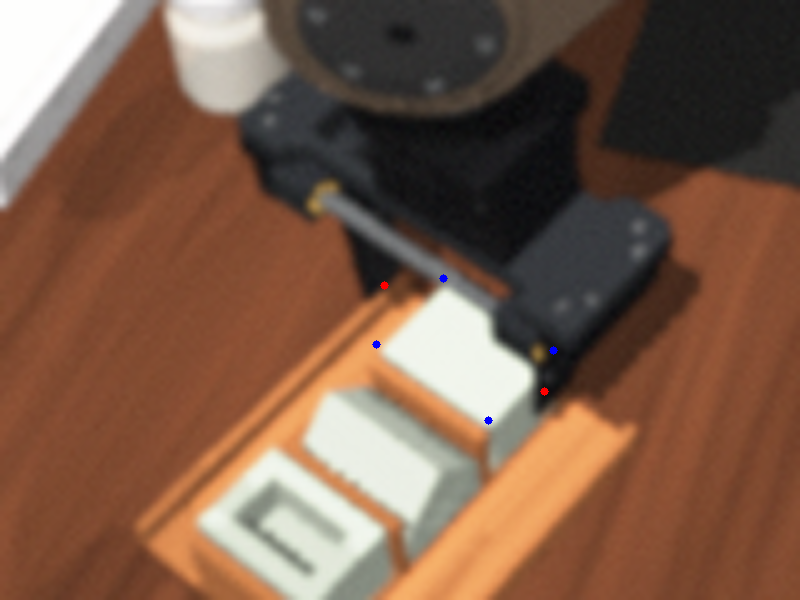

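The fingers straddle the flat bar's ends, at (380,285) and (543,395), clear of the lips. Descend and close.

carry_out(series=[[0,0,-0.3,0],[0,0,-0.3,0],[0,0,-0.18,0],[0,0,0,0],[0,0,0,0]])

```text
t: 4.75
eef_pos: [548.3, 255.2, 15.3]
tcp_rot: [-3.141, 0.0, 1.275]
ft_force: [0.4, -0.5, 0.6]
opening: 0.995
grip_force: 0.0
```

carry_out(series=[[0,0,0,0],[0,0,0,0],[0,0,0,0],[0,0,0,0],[0,0,0,0]], fingers=1)

```text
t: 5.25
eef_pos: [548.4, 255.3, 15.9]
tcp_rot: [3.141, -0.0, 1.275]
ft_force: [-0.7, 1.2, 2.0]
opening: 0.694
grip_force: 30.0
```

carry_out(series=[[0,0,0,0],[0,0,0,0],[0,0,0,0],[0,0,0,0],[0,0,0,0]])

```text
t: 5.75
eef_pos: [548.4, 255.3, 15.9]
tcp_rot: [3.141, -0.0, 1.275]
ft_force: [-1.6, -0.7, 5.3]
opening: 0.693
grip_force: 30.0
```

carry_out(series=[[0,0,0.2,0],[0,0,0.3,0],[0,0,0.4,0],[0,0,0.4,0],[0,0,0.3,0]])

```text
t: 6.25
eef_pos: [548.6, 255.4, 97.8]
tcp_rot: [3.14, -0.001, 1.275]
ft_force: [-0.1, -0.2, -3.6]
opening: 0.692
grip_force: 30.0
```

carry_out(series=[[-0.05,-0.2,0,-0.5],[-0.1,-0.35,0,-0.75],[-0.1,-0.35,0,-0.75],[-0.1,-0.35,0,-0.75],[-0.1,-0.35,0,-0.75]])

```text
t: 6.75
eef_pos: [525.6, 174.7, 96.6]
tcp_rot: [3.141, -0.001, 0.906]
ft_force: [0.3, -0.8, -2.6]
opening: 0.695
grip_force: 30.0
```

carry_out(series=[[-0.1,-0.4,0,-0.75],[-0.1,-0.4,0,-0.75],[-0.1,-0.4,0,-0.75],[-0.1,-0.4,0,-0.75],[-0.1,-0.4,0,-0.75]])

```text
t: 7.25
eef_pos: [500.7, 74.5, 96.6]
tcp_rot: [3.141, -0.001, 0.513]
ft_force: [0.3, -0.3, -3.2]
opening: 0.69
grip_force: 30.0
```

carry_out(series=[[-0.1,-0.4,0,-0.75],[-0.1,-0.4,0,-0.75],[-0.1,-0.4,0,-0.75],[-0.1,-0.25,0,-0.75],[0,-0.1,0,-0.75]])

```text
t: 7.75
eef_pos: [480.5, -3.3, 96.6]
tcp_rot: [3.141, -0.001, 0.119]
ft_force: [0.0, -0.9, -2.7]
opening: 0.693
grip_force: 30.0
```

carry_out(series=[[0,0,-0.4,-0.23],[0,0,-0.5,0],[0,0,-0.4,0],[0,0,-0.2,0],[0,0,0,0]])

```text
t: 8.25
eef_pos: [480.6, -2.2, 20.3]
tcp_rot: [-3.141, 0.001, 0.099]
ft_force: [-0.0, 0.1, -2.1]
opening: 0.695
grip_force: 30.0
```

carry_out(series=[[0,0,-0.08,0],[0,0,-0.06,0],[0,0,-0.04,0],[0,0,0,0],[0,0,0,0]])

```text
t: 8.75
eef_pos: [480.9, -2.2, 11.9]
tcp_rot: [3.141, -0.0, 0.099]
ft_force: [0.6, 1.2, -3.5]
opening: 0.695
grip_force: 30.0
```

carry_out(series=[[0,0,-0.02,0],[0,0,-0.02,0],[0,0,0,0],[0,0,0,0],[0,0,0,0]])

```text
t: 9.25
eef_pos: [481.0, -2.2, 11.7]
tcp_rot: [3.141, -0.002, 0.1]
ft_force: [-6.9, -0.1, 32.5]
opening: 0.695
grip_force: 30.0
```

carry_out(series=[[0,0,0.03,0],[0,0,0,0],[0,0,0,0],[0,0,0,0],[0,0,0,0]], fingers=-1)

```text
t: 9.75
eef_pos: [480.8, -2.2, 11.0]
tcp_rot: [3.142, 0.0, 0.099]
ft_force: [0.2, -0.4, 0.7]
opening: 0.988
grip_force: 0.0
```

carry_out(series=[[0,0,0.2,0],[0,0,0.4,0],[0,0,0.5,0],[0,0,0.5,0.5],[0,0,0,1]])

```text
t: 10.25
eef_pos: [482.0, -2.3, 94.4]
tcp_rot: [3.14, -0.004, 0.259]
ft_force: [0.0, -0.3, -0.6]
opening: 1.0
grip_force: 0.0
```

carry_out(series=[[0,0,0,1],[0,0,0,1],[0,0,0,1],[0,0,0,1],[0,0,0,1]])

```text
t: 10.75
eef_pos: [480.8, -2.2, 91.8]
tcp_rot: [3.141, -0.0, 0.784]
ft_force: [-1.1, 0.1, -0.1]
opening: 0.997
grip_force: 0.0
```

carry_out(series=[[0,0,0,1],[0,0,0,1],[0,0,0,1],[0,0,0,1],[0,0,0,1]])

```text
t: 11.25
eef_pos: [480.8, -2.2, 91.8]
tcp_rot: [3.141, -0.0, 1.308]
ft_force: [0.7, -0.7, -0.5]
opening: 1.001
grip_force: 0.0
```

carry_out(series=[[0,0,0,1],[0,0,0,1],[0,0,0,1],[0,0,0,0],[0,0,0,0]])

```text
t: 11.75
eef_pos: [480.9, -2.2, 91.5]
tcp_rot: [3.141, 0.0, 1.615]
ft_force: [-0.1, 1.2, -0.0]
opening: 1.003
grip_force: 0.0
```

```bash
python3 - <<'E'
from m import *
st=env.state();print(st["eef_pos"],st["tcp_rot"][2])
s=env.read_camera("side")[:,:,::-1].copy();cv2.imwrite("pics/s4.png",s)
ims={"side":s}
for z in(44,):print(fit(ims,edges(rect(0,0,0,66,46)),[482,0,z,.1-1.571+1.571*1],("side",),3,fixz=True)[:2], fit(ims,edges(rect(0,0,0,66,46)),[482,0,z,.1+1.571],("side",),3,fixz=True)[:2])
q=proj("side",st["eef_pos"])[0].astype(int);print(q)
cv2.imwrite("pics/c4.png",cv2.resize(s[90:210,230:390],(800,600),interpolation=cv2.INTER_CUBIC))
E
```

```text
[480.86209334  -2.21915018  91.53820533] 1.614765132694018
(array([ 4.86779505e+02, -9.00605693e+00,  4.39999988e+01,  1.17736030e-01]), np.float64(0.20998730381786956)) (array([481.04570662,  -0.77100216,  44.00000099,   1.66821345]), np.float64(0.23538140627893517))
[316 188]
```

View pics/c4.png

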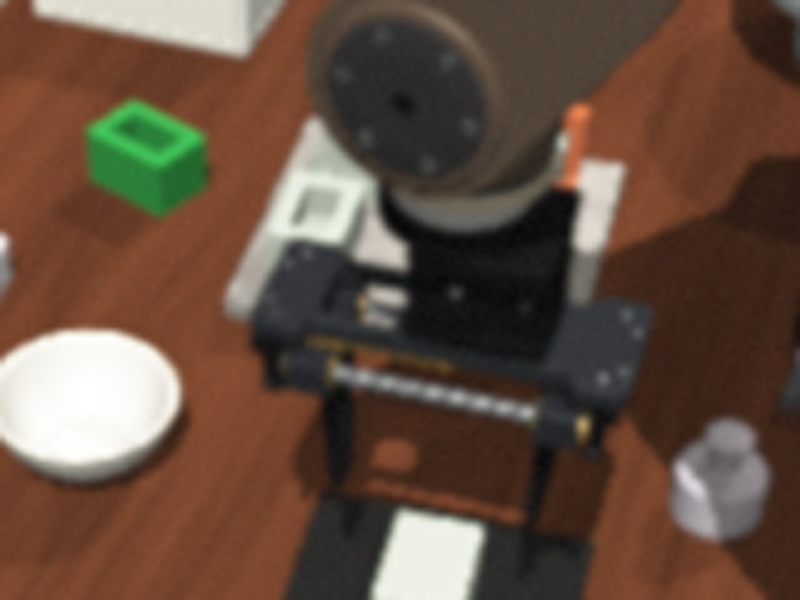

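The bar lies flat on the mat (crop ~430,560) under the fingers, which now span its width. I trim the yaw and go down.

carry_out(series=[[0,0,-0.3,0.53],[0,0,-0.4,0],[0,0,-0.4,0],[0,0,-0.3,0],[0,0,-0.1,0]])

```text
t: 12.3
eef_pos: [480.3, -2.2, 15.1]
tcp_rot: [-3.14, -0.0, 1.671]
ft_force: [0.8, -0.2, -1.0]
opening: 1.003
grip_force: 0.0
```

carry_out(series=[[0,0,0,0],[0,0,0,0],[0,0,0,0],[0,0,0,0],[0,0,0,0]])

```text
t: 12.8
eef_pos: [481.0, -2.2, 16.6]
tcp_rot: [3.141, 0.0, 1.673]
ft_force: [-0.8, -0.8, -0.9]
opening: 0.999
grip_force: 0.0
```

carry_out(series=[[0,0,0,0],[0,0,0,0],[0,0,0,0],[0,0,0,0],[0,0,0,0]], fingers=1)

```text
t: 13.3
eef_pos: [480.8, -2.2, 16.1]
tcp_rot: [3.142, 0.0, 1.673]
ft_force: [0.0, -0.5, -0.4]
opening: 0.64
grip_force: 0.0
```

carry_out(series=[[0,0,0,0],[0,0,0,0],[0,0,0,0],[0,0,0,0],[0,0,0,0]])

```text
t: 13.8
eef_pos: [481.0, -2.2, 16.2]
tcp_rot: [3.141, 0.0, 1.673]
ft_force: [0.7, -0.7, -1.2]
opening: 0.484
grip_force: 30.0
```

carry_out(series=[[0,0,0.3,0],[0,0,0.5,0],[0,0,0.6,0],[0,0,0.6,0],[0,0,0.4,0]])

```text
t: 14.3
eef_pos: [480.7, -2.2, 137.7]
tcp_rot: [3.141, 0.0, 1.673]
ft_force: [0.1, -0.4, -3.9]
opening: 0.483
grip_force: 30.0
```

carry_out(series=[[0.08,-0.3,0,0],[0.08,-0.5,0,0],[0.08,-0.6,0,0],[0.08,-0.6,0,0],[0.08,-0.6,0,0]])

```text
t: 14.8
eef_pos: [500.3, -134.0, 134.8]
tcp_rot: [-3.14, -0.001, 1.673]
ft_force: [-0.4, -0.3, -4.0]
opening: 0.481
grip_force: 30.0
```

carry_out(series=[[0.09,-0.6,0,0],[0.09,-0.6,0,0],[0.09,-0.6,0,0],[0.09,-0.6,0,0],[0.07,-0.4,0,0]])

```text
t: 15.3
eef_pos: [521.6, -274.8, 134.3]
tcp_rot: [-3.14, -0.001, 1.672]
ft_force: [0.5, 0.4, -4.0]
opening: 0.48
grip_force: 30.0
```

carry_out(series=[[0,-0.16,-0.1,0],[0,0,0,0],[0,0,0,0],[0,0,0,0],[0,0,0,0]])

```text
t: 15.8
eef_pos: [522.4, -279.4, 131.3]
tcp_rot: [3.141, 0.0, 1.674]
ft_force: [0.1, -0.5, -3.5]
opening: 0.484
grip_force: 30.0
```

```bash
python3 - <<'E'
from m import *
st=env.state();e=st["eef_pos"];print(e,st["tcp_rot"][2])
s=env.read_camera("side")[:,:,::-1].copy();t=env.read_camera("top")[:,:,::-1].copy();cv2.imwrite("pics/s5.png",s);cv2.imwrite("pics/t5.png",t)
sg=edges(rect(0,0,0,66,46))
o=cv2.resize(s[60:180,250:410],(800,600),interpolation=cv2.INTER_CUBIC)
def draw(P,c):
    for q in proj("side",P):cv2.circle(o,tuple(int(v) for v in (q-[250,60]+.4)*5),4,c,-1)
draw(place(rect(0,0,0,66,46),[*e[:2],e[2]+27.8,st["tcp_rot"][2]]),(0,0,255))
draw(place(rect(-50,42,15,54,74),[576.3,-317.6,0,.095]),(255,0,0))
draw(place(np.vstack([rect(-50,0,65,66,10),rect(-50,84,65,66,10)]),[576.3,-317.6,0,.095]),(0,255,0))
cv2.imwrite("pics/c5.png",o)
E
```

```text
[ 522.40345912 -279.40712602  131.28811077] 1.674337031125275
```

View pics/c5.png

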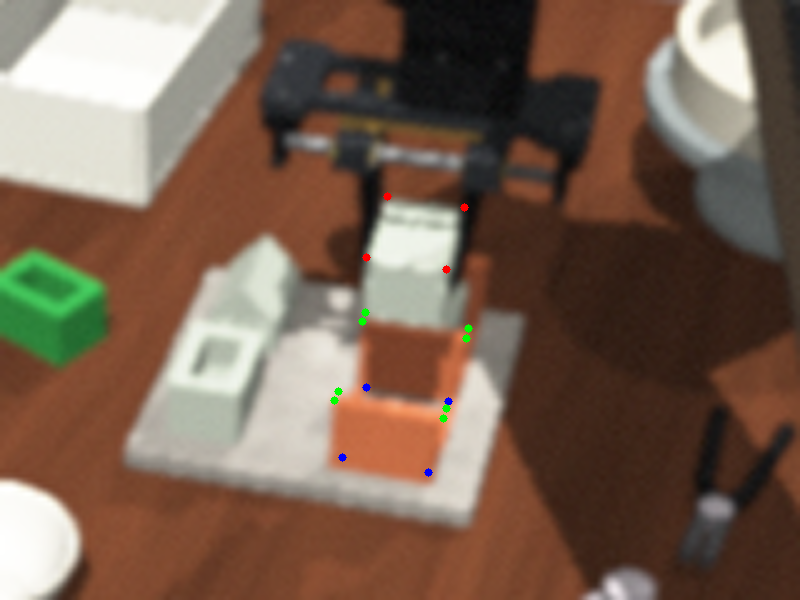

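The side view shows the bar held level over the empty bay. Its near top edge runs (368,265)-(446,275) and the near wall top is at (336,398)-(440,410). I compare held bar and bay in the same side view so that the camera bias cancels.

```bash
python3 - <<'E'
from m import *
e=np.array([522.4,-279.4,131.3]);yaw=1.674
ims={"side":cv2.imread("pics/s5.png")};im0={"side":cv2.imread("pics/s.png"),"top":cv2.imread("pics/t.png")}
r=rect(0,0,0,66,46);E=edges(r)
bot=r-[0,0,40]
P=place(r,[*e,yaw])
near=[i for i in range(4) if (P[i,1]+P[(i+1)%4,1])/2>e[1]+20][0]
for nm,S in(("near top+bottom",[E[near],edges(bot)[near]]),("3 edges",[E[near],E[near-1],E[(near+1)%4],edges(bot)[near]])):
    p,er,k=fit(ims,S,[*(e+[0,0,27.8]),yaw],("side",),3,fixz=True);print(nm,(p-[*e,yaw]).round(2),er,k)
pl=edges(rect(0,0,15,220,210));W=sum([edges(rect(-50,y,65,66,10)) for y in(-84,0,84)],[])
W1=edges(rect(-50,84,65,66,10));W2=edges(rect(-50,0,65,66,10))
for nm,S in(("plate",pl),("nearwall",W1),("wall2",W2),("both",pl+W)):
    print(nm,[fit(im0,S,[576.3,-317.6,0,.095],v,2.5,fixz=True)[0].round(2) for v in(("side",),("top",))])
# neighbour bar top in top view
c=place(np.array([[-50,-42,0.]]),[576.3,-317.6,0,.095])[0]
print("sample",[fit(im0,E,[*c[:2],55,.095+np.pi/2],v,2.5,fixz=True)[0].round(2) for v in(("side",),("top",))],c)
E
```

```text
near top+bottom [-6273.17  -649.62    27.8      0.  ] 0.0 0
3 edges [ 0.04  2.9  27.8   0.03] 0.008177109399305563 100
plate [array([ 5.7606e+02, -3.1353e+02,  0.0000e+00,  8.0000e-02]), array([ 5.7725e+02, -3.1802e+02,  0.0000e+00,  9.0000e-02])]
nearwall [array([ 5.7440e+02, -3.1957e+02,  0.0000e+00,  1.2000e-01]), array([ 5.7624e+02, -3.1863e+02,  0.0000e+00,  9.0000e-02])]
wall2 [array([ 5.7263e+02, -3.1735e+02,  0.0000e+00,  6.0000e-02]), array([ 5.7726e+02, -3.1843e+02,  0.0000e+00,  9.0000e-02])]
both [array([ 5.7433e+02, -3.1769e+02,  0.0000e+00,  1.1000e-01]), array([ 5.7709e+02, -3.1814e+02,  0.0000e+00,  9.0000e-02])]
sample [array([ 530.65, -363.67,   55.  ,    1.64]), array([ 531.65, -364.25,   55.  ,    1.66])] [ 530.50945644 -364.15347593    0.        ]
```

carry_out(series=[[0.01,-0.02,-0.4,-0.1],[0,0,-0.4,0],[0,0,-0.4,0],[0,0,-0.2,0],[0,0,0,0]])

```text
t: 16.4
eef_pos: [522.5, -280.7, 60.2]
tcp_rot: [-3.14, -0.001, 1.663]
ft_force: [-0.1, -0.2, -2.9]
opening: 0.479
grip_force: 30.0
```

carry_out(series=[[0,0,-0.1,0],[0,0,-0.1,0],[0,0,-0.1,0],[0,0,0,0],[0,0,0,0]])

```text
t: 16.9
eef_pos: [522.9, -281.2, 46.2]
tcp_rot: [3.141, 0.0, 1.663]
ft_force: [0.0, -0.3, -3.7]
opening: 0.482
grip_force: 30.0
```

carry_out(series=[[0,0.01,-0.1,0],[0,0,-0.1,0],[0,0,-0.06,0],[0,0,0,0],[0,0,0,0]])

```text
t: 17.4
eef_pos: [522.8, -280.7, 33.0]
tcp_rot: [-3.142, -0.0, 1.663]
ft_force: [0.0, -0.2, -3.0]
opening: 0.483
grip_force: 30.0
```

```bash
python3 - <<'E'
from m import *
s=env.read_camera("side")[:,:,::-1].copy();print(env.state()["eef_pos"])
cv2.imwrite("pics/c6.png",cv2.resize(s[90:165,290:390],(800,600),interpolation=cv2.INTER_CUBIC))
E
```

```text
[ 522.86057772 -280.75471169   33.17209935]
```

View pics/c6.png

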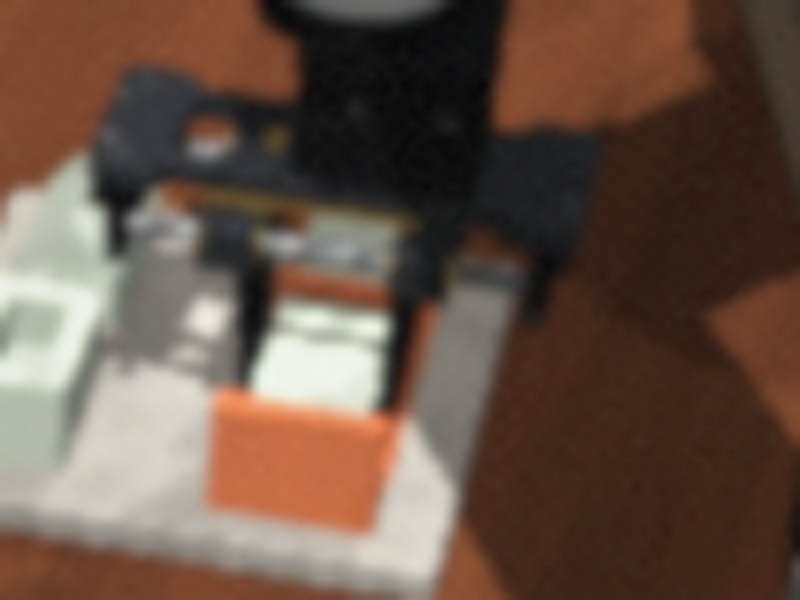

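The bar (crop ~320,360) sits between the walls with its near edge centred behind the near wall (213-398), and no contact force shows. Lower to the floor.

carry_out(series=[[0,0,-0.04,0],[0,0,-0.04,0],[0,0,-0.02,0],[0,0,0,0],[0,0,0,0]])

```text
t: 17.95
eef_pos: [522.8, -280.7, 28.2]
tcp_rot: [3.142, 0.0, 1.663]
ft_force: [-0.6, -0.7, -3.6]
opening: 0.482
grip_force: 30.0
```

carry_out(series=[[0,0,-0.02,0],[0,0,0,0],[0,0,0,0],[0,0,0,0],[0,0,0,0]])

```text
t: 18.45
eef_pos: [522.9, -280.8, 27.2]
tcp_rot: [3.141, 0.0, 1.663]
ft_force: [1.1, 0.1, -2.6]
opening: 0.482
grip_force: 30.0
```

carry_out(series=[[0,0,-0.01,0],[0,0,-0.01,0],[0,0,0,0],[0,0,0,0],[0,0,0,0]])

```text
t: 18.95
eef_pos: [522.9, -280.8, 27.2]
tcp_rot: [3.141, 0.0, 1.663]
ft_force: [-3.0, 2.1, 9.9]
opening: 0.482
grip_force: 30.0
```

carry_out(series=[[0,0,0,0],[0,0,0,0],[0,0,0,0],[0,0,0,0],[0,0,0,0]], fingers=-1)

```text
t: 19.45
eef_pos: [522.8, -280.7, 26.1]
tcp_rot: [3.142, -0.0, 1.663]
ft_force: [-0.3, -0.2, 0.2]
opening: 0.842
grip_force: 0.0
```

carry_out(series=[[0,0,0.2,0],[0,0,0.4,0],[0,0,0.6,0],[0,0,0.6,0],[0,0,0.6,0]])

```text
t: 19.95
eef_pos: [522.7, -280.7, 148.1]
tcp_rot: [3.141, 0.0, 1.663]
ft_force: [-0.3, -0.1, 0.3]
opening: 1.0
grip_force: 0.0
```

carry_out(series=[[0,0.6,0.4,0],[0,0.8,0,0],[0,1,0,0],[0,1,0,0],[0,1,0,0]])

```text
t: 20.45
eef_pos: [522.5, -59.0, 167.0]
tcp_rot: [3.141, 0.0, 1.662]
ft_force: [0.0, -0.0, -0.2]
opening: 1.001
grip_force: 0.0
```

carry_out(series=[[0,0.8,0,0],[0,0.4,0,0],[0,0,0,0],[0,0,0,0],[0,0,0,0]])

```text
t: 20.95
eef_pos: [522.9, -1.7, 166.4]
tcp_rot: [3.141, 0.0, 1.662]
ft_force: [0.9, -0.3, 0.1]
opening: 1.0
grip_force: 0.0
```

```bash
python3 - <<'E'
from m import *
ims={n:env.read_camera(n)[:,:,::-1].copy() for n in("top","side")}
r=edges(rect(0,0,0,66,46))
f=lambda im,x,y,w,h:cv2.resize(im[y:y+h,x:x+w],(400,300),interpolation=cv2.INTER_CUBIC)
cv2.imwrite("pics/c7.png",np.hstack([f(ims["top"],370,148,128,96),f(ims["side"],270,102,100,75)]))
c,s=np.cos(.093),np.sin(.093)
for nm,q in(("new",[522.9,-280.7,55,1.664]),("old",[531,-364.2,55,1.664])):
    p=fit(ims,r,q,("top",),2.5,fixz=True)[0]; d=p[:2]-[577.1,-318.15]
    print(nm,p.round(2),"in frame",(c*d[0]+s*d[1]).round(1),(c*d[1]-s*d[0]).round(1))
E
```

```text
new [ 523.25 -281.56   55.      1.65] in frame -50.2 41.4
old [ 531.7  -365.05   55.      1.66] in frame -49.6 -42.5
```

View pics/c7.png

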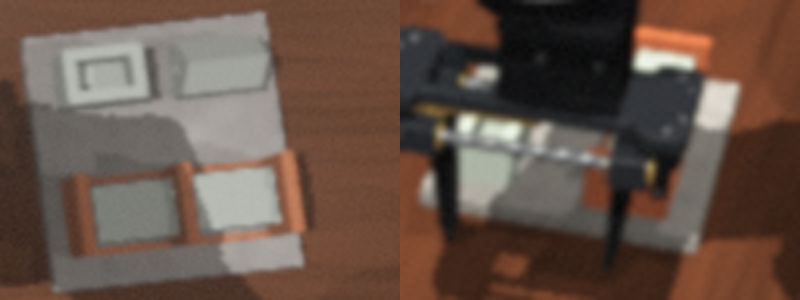

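The bar sits in the empty bay (crop 135,212) in line with its neighbour (237,198), within 1 mm of nominal, and the spares have not moved. Handing in.

```bash
python3 -c "
from cell import env
print(env.job_done())"
```

```text
the job is handed in; nothing more can be done
None
```

I set the flat bar down on the mat, took it again across its width and placed it on the floor of the empty bay (about 1 mm from its centre in the top view), then handed the job in; no verdict was returned.

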